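# Shut and latch the bur box

### The arm

A 6-joint arm with a two-finger parallel gripper is mounted at the origin on a cart in front of the work surface, level with it; the furniture and walls round the work are solid. World frame = base frame: x ahead of the robot, y to its left, z up, the work surface at z = 0. Lengths are in m, angles in rad, forces in N, time in s.
With the tool pointing down it reaches from about 0.35 to 0.775 m from the base axis. Payload 5.5 kg.
Tool frame: the origin (TCP) lies on the centre line of the jaws, within the pads' length; the fingertips stand 17 mm ahead of it and the grasp point (between the pads) lies 2 mm behind it; z points along the fingers, y is the direction in which the jaws open and shut (so a half turn about z gives the same grasp; the last joint's range is limited). The gripper opens to 85 mm and grips with 20 to 120 N. Pads are 22 mm wide; open, the fingers measure 114 mm over their backs; the gripper's body (76 mm by 85 mm) begins 54 mm behind the grasp point. The pads swing forward as they close: fully open they stand 13 mm farther back than shut.
Start: joints at [-1.249, 0.313, 0.046, 1.304, 0, 1.431], TCP at [0.256, -0.515, 0.248] pointing down, gripper open.
Joint ranges: [-2.76, 2.76], [-0.86, 1.69], [-1.03, 1.26], [-2.2, 2.34], [-1.47, 1.5], [-3.14, 3.14]. Speed limits (rad/s): [2.57, 2.57, 3.14, 3.14, 3.14, 3.14].

### API

Orientations are given as a unit quaternion [w, x, y, z].
In Python, from workcell import env gives the robot as it stands.
- The arm moves only by the tool servo_tool, never from a script. Its argument "increments" is a list of rows, each an object of numbers: "claw": the closure, from 0 (fully open) to 1 (shut); "x", "y", "z": the shift along the world's x, y, z in units of 25 mm (1.0 is 25 mm); "ax", "ay", "az": the turn, a rotation vector about the world's x, y, z in units of 8 degrees (1.0 is 8 degrees). A call has 1 to 5 rows; each row shifts and turns the commanded pose from where the row before left it; what a row does not reach is not made up. A row lasts 1/10 s, in which the tool goes at most 50 mm and 8.59 degrees, less where a joint would pass 70% of its speed; a pose out of reach is approached as far as the arm can. A call is refused whole if a number of a shift passes 1 or a number of a turn 1, either way. A call with a gripper value outside its range is refused whole. The fingers move at their own pace and stop on an object; "newtons" is the grip in N (left out, the last holds). Time passes only in rows, so rows that do not move let the fingers close. It gives the time, the measured TCP pose, the force and the opening at its end, in the units of the state.
- env.get_state(): the state, without advancing time (a new reading comes with each control period).
- env.read_camera(name): name is "side" or "top"; returns the picture (420x560x3 uint8, red, green, blue); there is no depth.
- env.calibration(name): a dict with "K" (3x3 intrinsics, pixels), "distortion" ([k1, k2, p1, p2, k3] as OpenCV has them; the pictures are not rectified), "world_to_cam" (4x4, takes a point from world to camera coordinates). Camera axes: x right, y down, z forward; pixel columns grow to the right and rows downward; lengths in m; the calibration is good to about 2 mm. A picture is of the moment at which its call begins. calibration takes no time and is no camera call.
- env.hand_in(): hands the job in, once; it reports no verdict.
The state is a dict: "clock": time; "joint_pos": joint angles; "qvel": joint speeds; "tau": joint torques, N m; "tcp_pos": TCP position; "orientation": TCP orientation; "wrist_force": force on the tool from outside, world axes, zero at the start; "ft_torque": the same for the moment, N m; "finger_gap": finger opening in m.
Only numpy, scipy, OpenCV 4.12 (cv2) and the standard library are available. Lean on these libraries where they do the work, as an engineer would, in place of code of your own. Each camera call takes 0.05 s, during which the arm holds its last target.

### The job

Push the sliding lid of the small wooden box fully home with the fingertips, and only then push the brass swing latch round by its pin until it lies straight across the lid in front of the thumb rest's upright face, as far as it goes. Do not lift or tip the box or shove it along the bench, leave the things around it where they lie, and finish with the hand clear.

Things in the scene. Friction and masses are not known exactly. Their poses are not given: they have to be found in the camera images.
- bur_box: Loose hardwood box for burs, 120 x 76 x 57 mm (its x, y, z), about 1.1 kg on rubber feet; a push of more than about 5 N on it may slide it. Origin: centre of its underside, z up. Its +x end is the closed back end; at its -x end the lid slides out. The tops of its long side walls are 57 mm above the origin. Some burs and a ring stand fixed inside.
- box_lid (a joint): Flat wooden lid, 60 mm wide and 6 mm thick, running in grooves along the box's x, its upper face 53.5 mm above the box's underside (3.5 mm below the side walls' tops). In m: 0 = fully home against its stop; grows as the lid stands out at the box's -x end (starts at 0.03 to 0.06). It stays where it is left; about 1.2 N moves it.
- thumb_face (a point): On the upright face of the thumb rest, a dark wooden wedge 46 mm wide (box y) that rises 17 mm above the lid's upper face (top 70.5 mm above the box's underside). The face looks to the box's -x; the wedge slopes down on the other side. Push here towards the box's +x. The point is 62.5 mm above the box's underside, and at x = -46 mm, y = 0 in the box's frame with the lid home.
- latch (a joint): Flat brass swing latch on top of the box's +y side wall, on an upright pivot at x = -53, y = 32 mm in the box's frame. In rad: 0 = straight across the lid, pointing to the box's -y, at its stop; 1.57 = pointing to the box's -x, sticking out over the front end (starts at 1.5 to 1.9, limit 2.2). Turned anticlockwise from above to shut. Stays where it is left; about 0.5 N at the pin turns it.
- latch_pin (a point): The upright round brass pin at the latch's free end, 12 mm in diameter, 40 mm from the pivot, its top 75.5 mm above the box's underside; the point is 7 mm below that top, on the pin's axis. The flat bar is 9 mm wide and lies 58.5 to 62.5 mm above the box's underside.
- ring_box: Bystander: small dark ring box, 40 x 46 x 32 mm, standing on the board. Origin under its centre.
- thread_reel: Bystander: wooden thread reel, 34 mm across, 54 mm high, standing upright. Origin under its centre.
- pliers_green: Bystander: pliers with green grips, 140 x 47 x 11 mm, lying flat, long side along its x. Origin under its centre.
- tweezers_board: Bystander: steel tweezers, 130 x 15 x 8 mm, lying flat, long side along its x. Origin under its centre.
There are look-alikes about, which are no part of the job. There is more than one size of the bur_box; the one meant has the size given above.

How it is judged:
On the way, in this order (a step that is already met when the one before it is completed fails the run):
1. the lid is fully home (within 3 mm) while the latch is still swung clear (value of joint box_lid below 0.003 m and value of joint latch above 1 rad), for 0.2 s.
2. the latch lies across the shut lid (value of joint box_lid below 0.003 m and value of joint latch below 0.12 rad), for 0.2 s.
At the end, for the whole second after the job is handed in: The lid is within 3 mm of fully home, the latch within 0.12 rad of straight across it, and the box stands flat and at rest within 30 mm of where it stood (all of step 2 and velocity of joint latch below 0.05 rad/s and linear speed of bur_box below 0.01 m/s and distance of bur_box from where it was at the start of the episode below 0.03 m and not (height (world z) of bur_box above 0.01 m or angle between bur_box's own z axis and vertical above 0.12 rad)); the robot touches nothing.
It fails at once if the latch is swung across (below 1.0 rad) while the lid stands open by more than 6 mm (value of joint latch below 1 rad and value of joint box_lid above 0.006 m).
It fails at once if the box is lifted by 10 mm or tipped by 0.12 rad (height (world z) of bur_box above 0.01 m or angle between bur_box's own z axis and vertical above 0.12 rad).
It fails at once if the box is shoved more than 30 mm (distance of bur_box from where it was at the start of the episode above 0.03 m).
It fails at once if a bystander is moved by more than 15 mm (distance of any of ring_box, thread_reel, pliers_green, tweezers_board from where it was at the start of the episode above 0.015 m).
It also fails if it takes over 45 s, if anything falls off the work surface, if the arm or the gripper's body presses on something with over 40 N, if the wrist force passes 120 N, or if a joint passes its speed limit or range.

## Working session

There is one attempt and no reset: what is moved stays moved. The work goes in short steps, Python scripts to look and compute and a tool call to move; the robot and the scene stay as the last step left them, time stands still between calls to the robot, and variables do not carry over. Pictures are saved under pics/ and viewed, and the job is handed in when it is done.

Besides the shell and the picture viewer there is one more tool, called after "Request:" by a JSON object that holds its "op" and its "data". servo_tool: Moves the arm, as the interface text tells. Its arguments: {"type":"object","properties":{"increments":{"type":"array"},"newtons":{"type":"number"}},"required":["increments"]}

```bash
mkdir -p pics; ls; python3 - <<'E'
from workcell import env
import cv2, numpy as np
s=env.get_state(); print(s)
for n in ("side","top"):
    im=env.read_camera(n); cv2.imwrite(f"pics/{n}0.png",im[:,:,::-1])
    c=env.calibration(n); print(n,c)
    T=np.array(c["world_to_cam"]); print("cam pos",-T[:3,:3].T@T[:3,3])
E
```

```text
pics
{'clock': 0.0, 'joint_pos': array([-1.24861846e+00,  3.14040050e-01,  4.50014250e-02,  1.30357864e+00,
        7.55780394e-06,  1.43120454e+00]), 'qvel': array([-0.00094344, -0.001067  ,  0.00050069, -0.00077   , -0.00046791,
        0.00090056]), 'tau': array([ 1.79222770e-03, -4.80625999e+01,  2.98533511e+01,  1.92554161e-02,
        1.09015593e-04,  1.88556822e-05]), 'tcp_pos': array([ 0.25603205, -0.5143384 ,  0.24739545]), 'orientation': array([-9.07019938e-04,  9.73463891e-01,  2.28838861e-01, -7.92407150e-05]), 'wrist_force': array([ 0.41440457, -0.68356989,  0.22272269]), 'ft_torque': array([-0.04687369,  0.01285379, -0.04870809]), 'finger_gap': 0.08562525621680778}
side {'K': array([[528.71995582,   0.        , 276.24704075],
       [  0.        , 528.71995582, 219.64404403],
       [  0.        ,   0.        ,   1.        ]]), 'distortion': array([-0.07473859,  0.        ,  0.        ,  0.        ,  0.        ]), 'world_to_cam': array([[-0.91707396, -0.39871561,  0.0011028 ,  0.48297337],
       [-0.16194545,  0.36995565, -0.91482593,  0.16526542],
       [ 0.36434739, -0.83914163, -0.40384687,  0.956682  ],
       [ 0.        ,  0.        ,  0.        ,  1.        ]])}
cam pos [0.1211217  0.93421984 0.5370095 ]
top {'K': array([[447.04984746,   0.        , 282.1619017 ],
       [  0.        , 447.04984746, 214.05740722],
       [  0.        ,   0.        ,   1.        ]]), 'distortion': array([-0.04999108,  0.        ,  0.        ,  0.        ,  0.        ]), 'world_to_cam': array([[-0.00618327, -0.99996824,  0.00502755, -0.01223237],
       [-0.99199642,  0.00549975, -0.12614617,  0.5243865 ],
       [ 0.12611451, -0.00576731, -0.99199893,  0.96948507],
       [ 0.        ,  0.        ,  0.        ,  1.        ]])}
cam pos [ 0.39784776 -0.00952466  1.02793899]
```

View pics/side0.png

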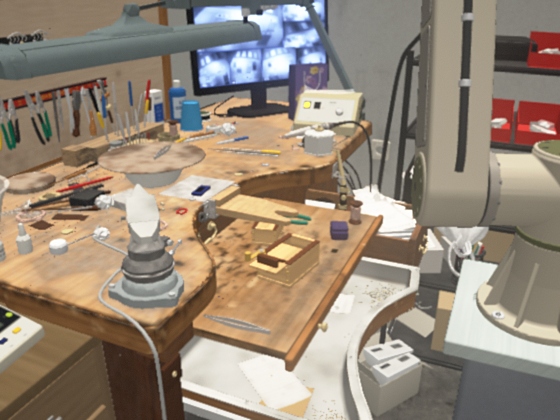

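View pics/top0.png

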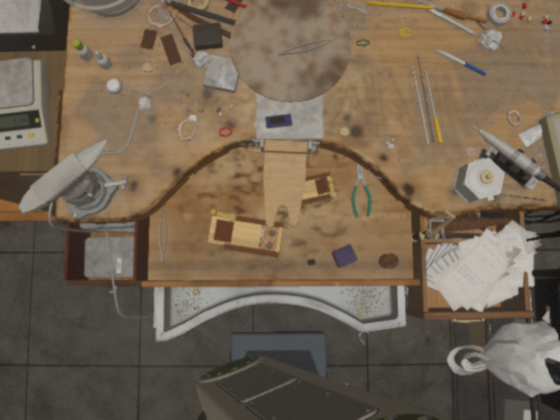

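```bash
python3 - <<'E'
import cv2
a=cv2.imread("pics/top0.png"); c=cv2.resize(a[165:275,190:350],None,fx=5,fy=5,interpolation=cv2.INTER_CUBIC); cv2.imwrite("pics/topc.png",cv2.convertScaleAbs(c,alpha=1.4,beta=10))
a=cv2.imread("pics/side0.png"); c=cv2.resize(a[190:300,220:370],None,fx=5,fy=5,interpolation=cv2.INTER_CUBIC); cv2.imwrite("pics/sidec.png",c)
E
```

```text
(no output)
```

View pics/topc.png

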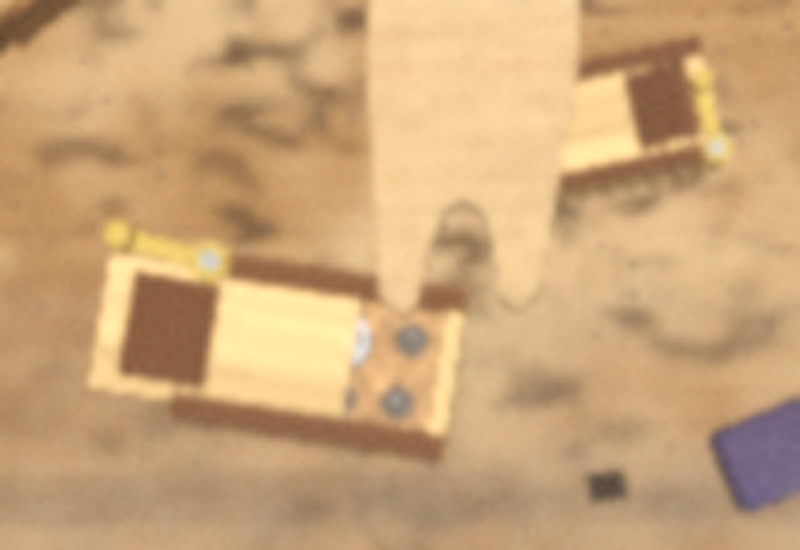

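View pics/sidec.png

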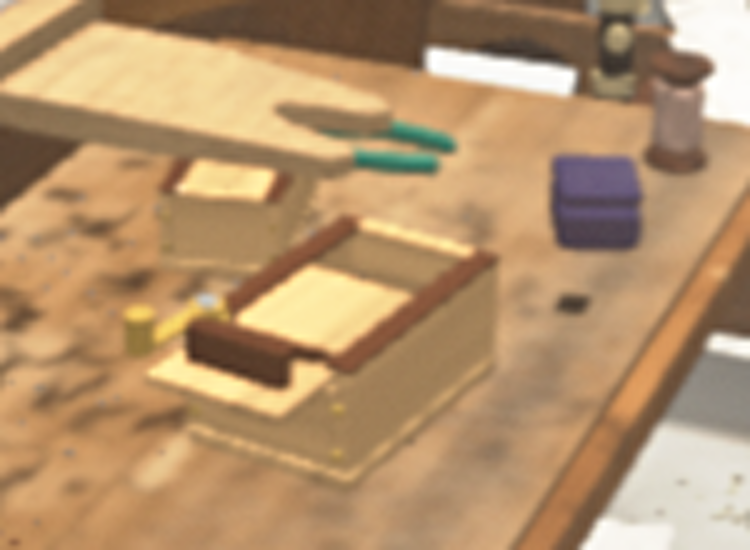

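```bash
cat > h.py <<'E'
import numpy as np, cv2
from scipy.optimize import least_squares
from workcell import env
C={n:env.calibration(n) for n in("side","top")}
def proj(n,P):
    c=C[n];T=np.array(c["world_to_cam"])
    r,_=cv2.Rodrigues(T[:3,:3])
    return cv2.projectPoints(np.atleast_2d(np.array(P,float)),r,T[:3,3],c["K"],c["distortion"])[0][:,0]
def ray(n,uv,z):
    c=C[n];T=np.array(c["world_to_cam"])
    p=cv2.undistortPoints(np.array([[uv]],float),c["K"],c["distortion"])[0,0]
    o=-T[:3,:3].T@T[:3,3]; d=T[:3,:3].T@np.array([p[0],p[1],1])
    return o+d*(z-o[2])/d[2]
def W(p,b):
    x,y,t=p[:3];c,s=np.cos(t),np.sin(t)
    return [x+c*b[0]-s*b[1],y+s*b[0]+c*b[1],b[2]]
E
cat > fit.py <<'E'
from h import *
def pin(a,z=.0755): return (-.053+.04*np.sin(-a),.032-.04*np.cos(a),z)
def tc(u,v): return (190+(u)/5,165+v/5)
def sc(u,v): return (220+u/5,190+v/5)
def model(p):
    q,a=p[3],p[4]
    return [("top",tc(208,261),(-.053,.032,.0635)),("top",tc(117,235),pin(a)),
    ("top",tc(465,298),(.06,.038,.057)),("top",tc(438,455),(.06,-.038,.057)),
    ("top",tc(110,258),(-.06-q,.03,.0535)),("top",tc(90,388),(-.06-q,-.03,.0535)),
    ("top",tc(135,275),(-.046-q,.023,.0705)),("top",tc(122,375),(-.046-q,-.023,.0705)),
    ("side",sc(208,302),(-.053,.032,.0635)),("side",sc(140,314),pin(a)),
    ("side",sc(497,258),(.06,-.038,.057)),("side",sc(347,217),(.06,.038,.057)),("side",sc(348,372),(-.06,-.038,.057)),
    ("side",sc(347,482),(-.06,-.038,0)),("side",sc(148,373),(-.06-q,.03,.0535)),("side",sc(283,416),(-.06-q,-.03,.0535)),
    ("side",sc(187,321),(-.046-q,.023,.0705)),("side",sc(290,356),(-.046-q,-.023,.0705))]
def res(p): return np.concatenate([proj(n,W(p,b))[0]-uv for n,uv,b in model(p)])
r=least_squares(res,[.37,.08,-1.65,.045,1.6],loss="soft_l1",x_scale=[.01,.01,.1,.01,.1])
print(np.round(r.x,4)); 
for m,e in zip(model(r.x),res(r.x).reshape(-1,2)): print(m[0],np.round(m[2],3),np.round(e,1))
p=r.x
for nm,b in [("thumb",(-.046-p[3],0,.0625)),("thumbhome",(-.046,0,.0625)),("pin",pin(p[4],.0685)),("pinhome",pin(0,.0685)),("pivot",(-.053,.032,.06))]: print(nm,np.round(W(p,b),4))
E
python3 fit.py
```

```text
[ 0.4751  0.0496 -1.7288  0.0354  1.6702]
top [-0.053  0.032  0.064] [-1.  -0.4]
top [-0.093  0.036  0.076] [-1.3 -0.5]
top [0.06  0.038 0.057] [-0.6 -2.3]
top [ 0.06  -0.038  0.057] [-0.5  0.8]
top [-0.095  0.03   0.054] [-0.  -1.2]
top [-0.095 -0.03   0.054] [-0.7 -0.3]
top [-0.081  0.023  0.07 ] [-0.4 -1.5]
top [-0.081 -0.023  0.07 ] [-1.4 -0.4]
side [-0.053  0.032  0.064] [ 0.4 -0.4]
side [-0.093  0.036  0.076] [ 0.5 -0.9]
side [ 0.06  -0.038  0.057] [ 1.3 -1.4]
side [0.06  0.038 0.057] [-0.1 -1.7]
side [-0.06  -0.038  0.057] [ 1.1 -0.8]
side [-0.06  -0.038  0.   ] [0.9 3.1]
side [-0.095  0.03   0.054] [ 0.9 -1.1]
side [-0.095 -0.03   0.054] [ 0.5 -1.3]
side [-0.081  0.023  0.07 ] [ 0.2 -0.6]
side [-0.081 -0.023  0.07 ] [-0.  -1.4]
thumb [0.4879 0.13   0.0625]
thumbhome [0.4823 0.095  0.0625]
pin [0.5252 0.1356 0.0685]
pinhome [0.4755 0.1032 0.0685]
pivot [0.515  0.0969 0.06  ]
```

```bash
python3 - <<'E'
from h import *
def tri(t,s):
    f=lambda X: np.r_[proj("top",X)[0]-t,proj("side",X)[0]-s]
    r=least_squares(f,[.45,.02,.1],x_scale=.01); return r.x.round(3),r.fun.round(1)
print("tip+y",tri((271,226.5),(220+340/5,190+168/5)))
print("tip-y",tri((293,225.5),(220+385/5,190+108/5)))
print("small pivot/other", tri((333,194.6),(0,0)) if 0 else "")
for n,uv,z in [("ringbox",(345,256),.03),("reel",(389,260),.05),("pinroot",(285,150),.1)]: print(n,ray("top",uv,z).round(3))
print(ray("top",(162,235),0))
E
```

```text
tip+y (array([0.493, 0.01 , 0.088]), array([-0.4, -1.1,  1.2,  0.1]))
tip-y (array([ 0.493, -0.037,  0.097]), array([-0.2, -0.6,  0.6,  0.1]))
small pivot/other 
ringbox [ 0.43  -0.155  0.03 ]
reel [ 0.42  -0.248  0.05 ]
pinroot [ 0.654 -0.022  0.1  ]
[0.48131072 0.26233591 0.        ]
```

Request:
{"op": "servo_tool", "data": {"increments": [{"claw":1,"z":0.5,"az":1},{"y":1,"x":0.4,"az":1},{"y":1,"x":0.4,"az":1},{"y":1,"x":0.4,"az":1},{"y":1,"x":0.4,"az":1}]}}

```text
schema error: expected keys claw, x, y, z, ax, ay, az
```

Request:
{"op": "servo_tool", "data": {"increments": [{"claw":1,"x":0,"y":0,"z":0.5,"ax":0,"ay":0,"az":1},{"claw":1,"x":0.4,"y":1,"z":0,"ax":0,"ay":0,"az":1},{"claw":1,"x":0.4,"y":1,"z":0,"ax":0,"ay":0,"az":1},{"claw":1,"x":0.4,"y":1,"z":0,"ax":0,"ay":0,"az":1},{"claw":1,"x":0.4,"y":1,"z":0,"ax":0,"ay":0,"az":1}], "newtons": 30}}

```text
clock: 0.6
tcp_pos: [0.2963, -0.4137, 0.2603]
orientation: [-0.0, 0.835, 0.55, 0.0]
wrist_force: [1.3, 0.5, 0.2]
finger_gap: 0.0123
```

Request:
{"op": "servo_tool", "data": {"increments": [{"claw":1,"x":0.4,"y":1,"z":0,"ax":0,"ay":0,"az":1},{"claw":1,"x":0.4,"y":1,"z":0,"ax":0,"ay":0,"az":0.79},{"claw":1,"x":0.4,"y":1,"z":0,"ax":0,"ay":0,"az":0},{"claw":1,"x":0.4,"y":1,"z":0,"ax":0,"ay":0,"az":0},{"claw":1,"x":0.4,"y":1,"z":0,"ax":0,"ay":0,"az":0}]}}

```text
clock: 1.1
tcp_pos: [0.3463, -0.2886, 0.2605]
orientation: [-0.0, 0.762, 0.648, 0.0]
wrist_force: [-0.1, 0.1, 0.2]
finger_gap: 0.0001
```

Request:
{"op": "servo_tool", "data": {"increments": [{"claw":1,"x":0.4,"y":1,"z":0,"ax":0,"ay":0,"az":0},{"claw":1,"x":0.4,"y":1,"z":0,"ax":0,"ay":0,"az":0},{"claw":1,"x":0.4,"y":1,"z":0,"ax":0,"ay":0,"az":0},{"claw":1,"x":0.4,"y":1,"z":0,"ax":0,"ay":0,"az":0},{"claw":1,"x":0.4,"y":1,"z":0,"ax":0,"ay":0,"az":0}]}}

```text
clock: 1.6
tcp_pos: [0.3962, -0.1636, 0.2605]
orientation: [-0.0, 0.762, 0.648, -0.0]
wrist_force: [-0.1, -1.3, 0.6]
finger_gap: -0.0
```

Request:
{"op": "servo_tool", "data": {"increments": [{"claw":1,"x":0.4,"y":1,"z":0,"ax":0,"ay":0,"az":0},{"claw":1,"x":0.4,"y":1,"z":0,"ax":0,"ay":0,"az":0},{"claw":1,"x":0.4,"y":1,"z":0,"ax":0,"ay":0,"az":0},{"claw":1,"x":0.4,"y":1,"z":0,"ax":0,"ay":0,"az":0},{"claw":1,"x":0.4,"y":1,"z":0,"ax":0,"ay":0,"az":0}]}}

```text
clock: 2.1
tcp_pos: [0.4462, -0.0386, 0.2605]
orientation: [-0.0, 0.762, 0.648, -0.0]
wrist_force: [0.3, -0.0, 0.5]
finger_gap: 0.0001
```

Request:
{"op": "servo_tool", "data": {"increments": [{"claw":1,"x":0,"y":1,"z":0,"ax":0,"ay":0,"az":0},{"claw":1,"x":0,"y":1,"z":0,"ax":0,"ay":0,"az":0},{"claw":1,"x":0,"y":1,"z":0,"ax":0,"ay":0,"az":0},{"claw":1,"x":0,"y":1,"z":0,"ax":0,"ay":0,"az":0},{"claw":1,"x":0,"y":1,"z":0,"ax":0,"ay":0,"az":0}]}}

```text
clock: 2.6
tcp_pos: [0.4458, 0.0862, 0.2605]
orientation: [-0.0, 0.762, 0.648, -0.0]
wrist_force: [0.8, 0.3, 0.0]
finger_gap: -0.0001
```

Request:
{"op": "servo_tool", "data": {"increments": [{"claw":1,"x":0.6,"y":0.9,"z":0,"ax":0,"ay":0,"az":0},{"claw":1,"x":0.6,"y":0.9,"z":0,"ax":0,"ay":0,"az":0},{"claw":1,"x":0.63,"y":0.86,"z":-1,"ax":0,"ay":0,"az":0},{"claw":1,"x":0,"y":0,"z":-1,"ax":0,"ay":0,"az":0},{"claw":1,"x":0,"y":0,"z":-1,"ax":0,"ay":0,"az":0}]}}

```text
clock: 3.1
tcp_pos: [0.492, 0.1525, 0.1844]
orientation: [-0.0, 0.761, 0.649, -0.0]
wrist_force: [-0.5, -0.3, -0.4]
finger_gap: -0.0002
```

Request:
{"op": "servo_tool", "data": {"increments": [{"claw":1,"x":0,"y":0,"z":-1,"ax":0,"ay":0,"az":0},{"claw":1,"x":0,"y":0,"z":-1,"ax":0,"ay":0,"az":0},{"claw":1,"x":0,"y":0,"z":-0.8,"ax":0,"ay":0,"az":0},{"claw":1,"x":0,"y":0,"z":0,"ax":0,"ay":0,"az":0}]}}

```text
clock: 3.5
tcp_pos: [0.4893, 0.1513, 0.1128]
orientation: [-0.002, 0.762, 0.648, -0.003]
wrist_force: [-0.9, -0.5, -0.4]
finger_gap: 0.0
```

```bash
cat > pic.py <<'E'
import sys
from h import *
t=sys.argv[1]
s=env.get_state();print(s["clock"],s["tcp_pos"].round(4),s["wrist_force"].round(1),s["joint_pos"].round(2))
a=env.read_camera("side")[180:300,220:370,::-1];b=env.read_camera("top")[175:265,190:310,::-1]
cv2.imwrite(f"pics/s{t}.png",cv2.resize(a,None,fx=5,fy=5,interpolation=cv2.INTER_CUBIC))
cv2.imwrite(f"pics/t{t}.png",cv2.resize(b,None,fx=5,fy=5,interpolation=cv2.INTER_CUBIC))
E
python3 pic.py 1
```

```text
3.5 [0.4893 0.1513 0.1128] [-0.9 -0.5 -0.4] [ 0.14  0.28 -0.34  0.95 -0.    1.87]
```

View pics/s1.png

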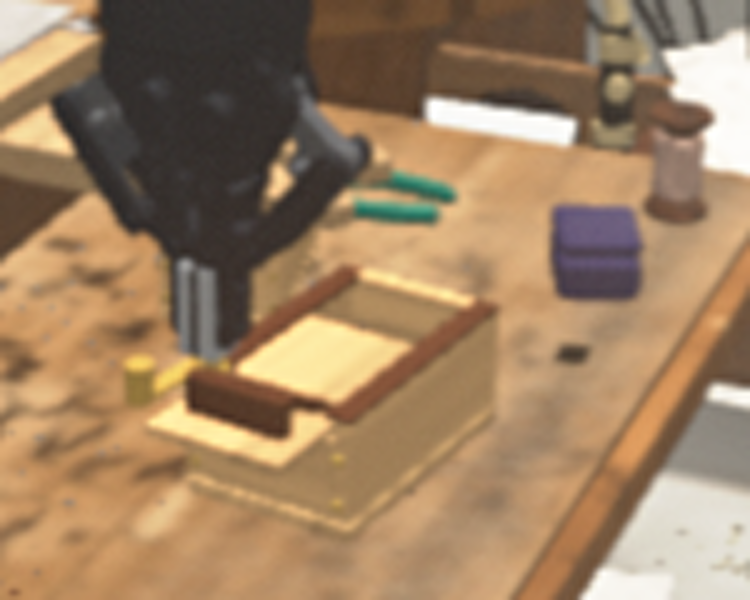

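View pics/t1.png

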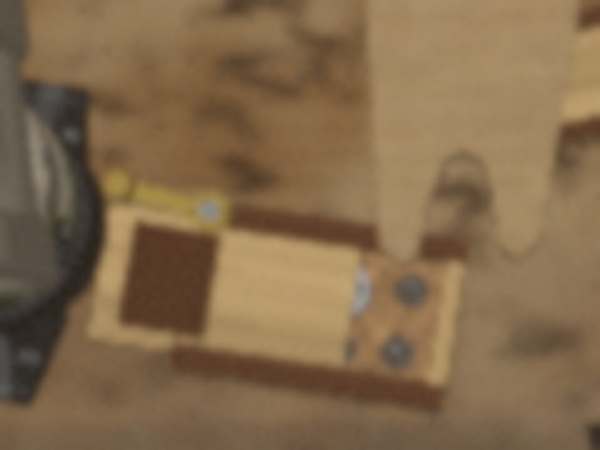

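```bash
python3 - <<'E'
from h import *
s=env.get_state();print(s["tcp_pos"].round(4),s["orientation"].round(4),s["qvel"].round(3))
for dz in(.0,.017,.025):print(dz,((proj("side",s["tcp_pos"]-[0,0,dz])[0]-[220,180])*5).round())
E
```

```text
[0.4916 0.1516 0.1157] [-3.000e-04  7.617e-01  6.480e-01 -5.000e-04] [-0.    -0.019  0.031  0.004  0.    -0.   ]
0.0 [204. 297.]
0.017 [204. 339.]
0.025 [205. 358.]
```

Request:
{"op": "servo_tool", "data": {"increments": [{"claw":1,"x":0,"y":0,"z":0,"ax":0,"ay":0,"az":0},{"claw":1,"x":0,"y":0,"z":0,"ax":0,"ay":0,"az":0}]}}

```text
clock: 3.8
tcp_pos: [0.4929, 0.1518, 0.1171]
orientation: [0.001, 0.762, 0.648, 0.001]
wrist_force: [-0.3, 0.1, -0.1]
finger_gap: -0.0001
```

Request:
{"op": "servo_tool", "data": {"increments": [{"claw":1,"x":0,"y":0,"z":-0.5,"ax":0,"ay":0,"az":0},{"claw":1,"x":0,"y":0,"z":-0.5,"ax":0,"ay":0,"az":0},{"claw":1,"x":0,"y":0,"z":-0.38,"ax":0,"ay":0,"az":0},{"claw":1,"x":0,"y":0,"z":-0.2,"ax":0,"ay":0,"az":0},{"claw":1,"x":0,"y":0,"z":0,"ax":0,"ay":0,"az":0}]}}

```text
clock: 4.3
tcp_pos: [0.491, 0.1515, 0.075]
orientation: [-0.001, 0.762, 0.648, -0.001]
wrist_force: [0.2, 0.3, -0.9]
finger_gap: 0.0
```

```bash
python3 pic.py 2
```

```text
4.3 [0.491  0.1515 0.075 ] [ 0.2  0.3 -0.9] [ 0.14  0.32 -0.4   0.86 -0.    1.87]
```

View pics/s2.png

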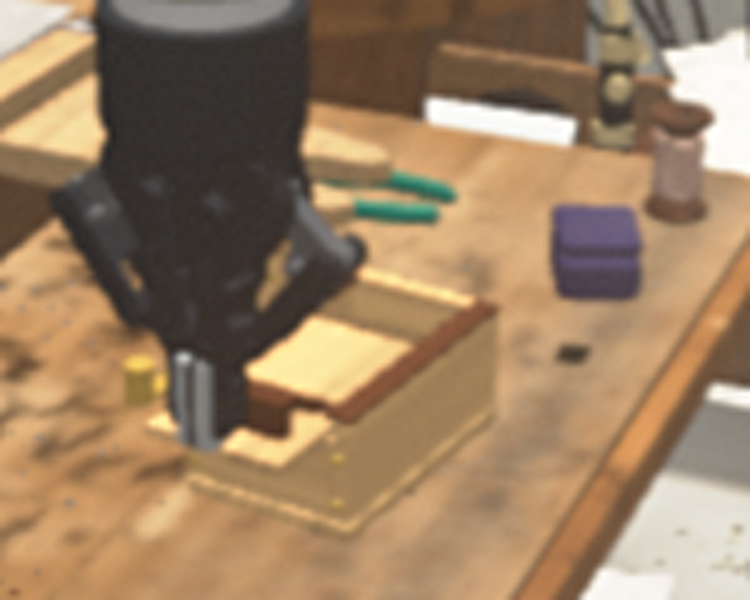

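Request:
{"op": "servo_tool", "data": {"increments": [{"claw":1,"x":-0.05,"y":-0.2,"z":0.03,"ax":0,"ay":0,"az":0},{"claw":1,"x":-0.03,"y":-0.2,"z":0,"ax":0,"ay":0,"az":0},{"claw":1,"x":-0.03,"y":-0.2,"z":0,"ax":0,"ay":0,"az":0},{"claw":1,"x":-0.03,"y":-0.2,"z":0,"ax":0,"ay":0,"az":0}]}}

```text
clock: 4.8
tcp_pos: [0.4887, 0.1314, 0.0775]
orientation: [0.0, 0.762, 0.648, 0.001]
wrist_force: [0.2, 1.4, 1.1]
finger_gap: 0.0002
```

Request:
{"op": "servo_tool", "data": {"increments": [{"claw":1,"x":-0.03,"y":-0.2,"z":0,"ax":0,"ay":0,"az":0},{"claw":1,"x":-0.03,"y":-0.2,"z":0,"ax":0,"ay":0,"az":0}]}}

```text
clock: 5.0
tcp_pos: [0.4871, 0.1213, 0.0773]
orientation: [0.0, 0.762, 0.648, 0.0]
wrist_force: [-0.1, 2.0, 1.5]
finger_gap: -0.0002
```

Request:
{"op": "servo_tool", "data": {"increments": [{"claw":1,"x":-0.03,"y":-0.2,"z":0,"ax":0,"ay":0,"az":0},{"claw":1,"x":-0.03,"y":-0.16,"z":0,"ax":0,"ay":0,"az":0},{"claw":1,"x":-0.01,"y":-0.08,"z":0,"ax":0,"ay":0,"az":0}]}}

```text
clock: 5.3
tcp_pos: [0.4852, 0.1102, 0.0771]
orientation: [0.0, 0.762, 0.648, 0.0]
wrist_force: [0.9, 2.0, 1.1]
finger_gap: -0.0
```

Request:
{"op": "servo_tool", "data": {"increments": [{"claw":1,"x":-0.01,"y":-0.08,"z":0,"ax":0,"ay":0,"az":0},{"claw":1,"x":0,"y":-0.06,"z":0,"ax":0,"ay":0,"az":0}]}}

```text
clock: 5.5
tcp_pos: [0.4848, 0.1071, 0.077]
orientation: [-0.0, 0.762, 0.648, -0.0]
wrist_force: [-0.4, 2.2, 1.1]
finger_gap: -0.0
```

Request:
{"op": "servo_tool", "data": {"increments": [{"claw":1,"x":0,"y":-0.06,"z":0,"ax":0,"ay":0,"az":0}]}}

```text
clock: 5.6
tcp_pos: [0.4846, 0.1057, 0.0769]
orientation: [-0.0, 0.762, 0.648, -0.0]
wrist_force: [-0.6, 1.6, 0.6]
finger_gap: -0.0
```

Request:
{"op": "servo_tool", "data": {"increments": [{"claw":1,"x":0,"y":-0.05,"z":0,"ax":0,"ay":0,"az":0}]}}

```text
clock: 5.7
tcp_pos: [0.4846, 0.1051, 0.077]
orientation: [-0.001, 0.762, 0.648, 0.0]
wrist_force: [-0.2, 7.3, 1.6]
finger_gap: -0.0
```

Request:
{"op": "servo_tool", "data": {"increments": [{"claw":1,"x":0,"y":-0.04,"z":0,"ax":0,"ay":0,"az":0}]}}

```text
clock: 5.8
tcp_pos: [0.4847, 0.1048, 0.077]
orientation: [-0.001, 0.761, 0.648, 0.001]
wrist_force: [-1.1, 7.1, 0.2]
finger_gap: 0.0002
```

```bash
python3 pic.py 3
```

```text
5.8 [0.4847 0.1048 0.077 ] [-1.1  7.1  0.2] [ 0.05  0.29 -0.44  0.85  0.    1.78]
```

View pics/s3.png

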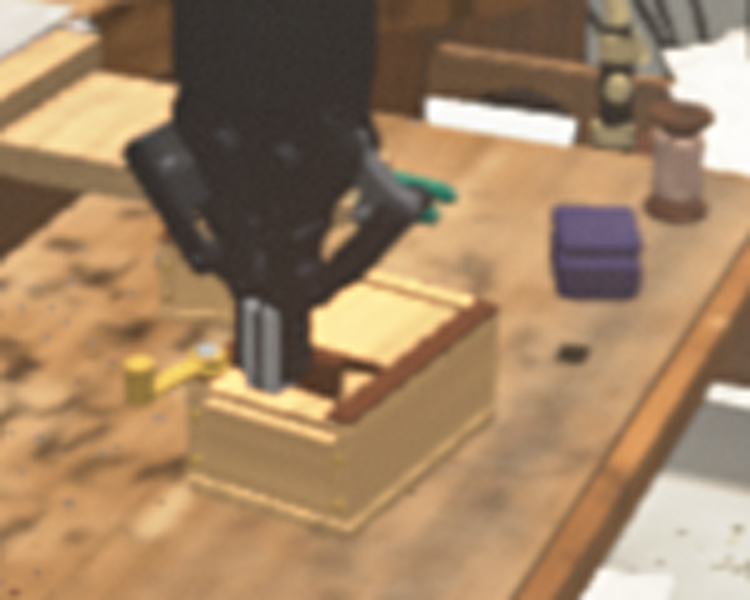

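View pics/t3.png

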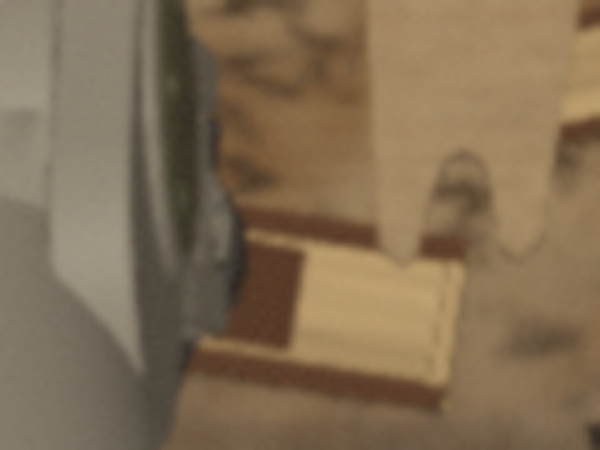

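Request:
{"op": "servo_tool", "data": {"increments": [{"claw":1,"x":0.06,"y":0.3,"z":0,"ax":0,"ay":0,"az":0},{"claw":1,"x":0.06,"y":0.4,"z":0,"ax":0,"ay":0,"az":0},{"claw":1,"x":0,"y":0.2,"z":0.8,"ax":0,"ay":0,"az":0},{"claw":1,"x":0,"y":0,"z":1,"ax":0,"ay":0,"az":0},{"claw":1,"x":0,"y":0,"z":0.5,"ax":0,"ay":0,"az":0}]}}

```text
clock: 6.4
tcp_pos: [0.4889, 0.1265, 0.1362]
orientation: [0.001, 0.761, 0.648, 0.001]
wrist_force: [0.6, 1.0, 0.3]
finger_gap: 0.0005
```

```bash
cat > traj.py <<'E'
from h import *
p=[0.4751,0.0496,-1.7288]
def tcp(a,gap=0,off=.008):
    n=np.array([1,-1])/2**.5; t=np.array([-1,-1])/2**.5
    pc=np.array([-.053-.04*np.sin(a),.032-.04*np.cos(a)])
    b=pc-n*(.017+gap)+t*off
    return np.array(W(p,(*b,.0825)))
print("pre",tcp(1.67,.012).round(4))
for a in [1.67,1.4,1.2,1.0,.8,.6,.4,.2,.1,0,-.05]: print(a,tcp(a).round(4))
s=env.get_state();print(s["tcp_pos"].round(4), s["orientation"].round(3),s["joint_pos"].round(2))
E
python3 traj.py; python3 pic.py 4
```

```text
pre [0.544  0.1591 0.0825]
1.67 [0.5343 0.152  0.0825]
1.4 [0.5236 0.1534 0.0825]
1.2 [0.5157 0.1525 0.0825]
1.0 [0.5081 0.15   0.0825]
0.8 [0.5011 0.1461 0.0825]
0.6 [0.4951 0.1409 0.0825]
0.4 [0.4902 0.1345 0.0825]
0.2 [0.4866 0.1274 0.0825]
0.1 [0.4854 0.1236 0.0825]
0 [0.4846 0.1197 0.0825]
-0.05 [0.4843 0.1177 0.0825]
[0.4889 0.1265 0.1362] [0.001 0.761 0.648 0.001] [ 0.09  0.24 -0.33  0.99 -0.    1.83]
6.4 [0.4889 0.1265 0.1362] [0.6 1.  0.3] [ 0.09  0.24 -0.33  0.99 -0.    1.83]
```

View pics/s4.png

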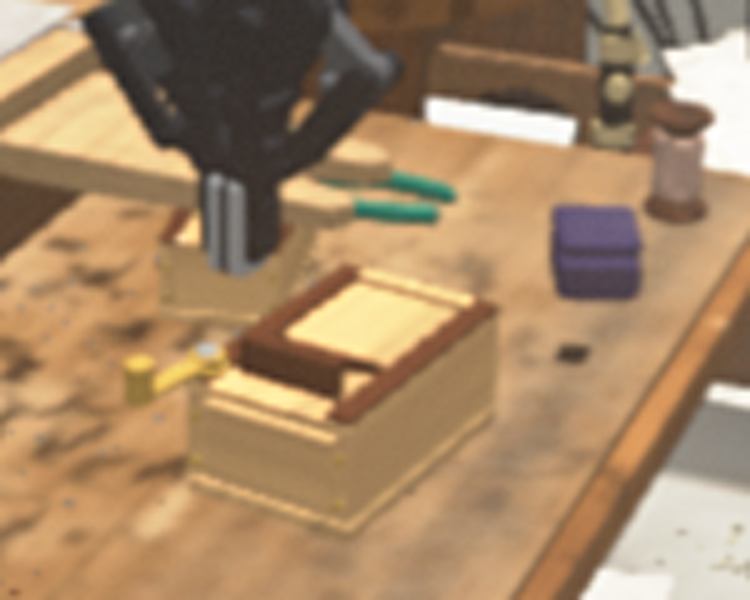

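```bash
python3 - <<'E'
from h import *
p=[0.4751,0.0496,-1.7288]
for q in (0,.003,.006):
  print(q,[((proj("side",W(p,b))[0]-[220,180])*5).round() for b in [(-.046-q,.023,.0705),(-.046-q,-.023,.0705),(-.06-q,.03,.0535),(-.06-q,-.03,.0535)]])
E
```

```text
0 [array([239., 333.]), array([339., 362.]), array([205., 381.]), array([335., 421.])]
0.003 [array([235., 336.]), array([335., 365.]), array([200., 384.]), array([331., 424.])]
0.006 [array([230., 339.]), array([331., 368.]), array([196., 387.]), array([327., 427.])]
```

Request:
{"op": "servo_tool", "data": {"increments": [{"claw":1,"x":0.4,"y":0.3,"z":0,"ax":0,"ay":0,"az":-1},{"claw":1,"x":0.4,"y":0.3,"z":0,"ax":0,"ay":0,"az":-1},{"claw":1,"x":0.4,"y":0.3,"z":0,"ax":0,"ay":0,"az":-1},{"claw":1,"x":0.4,"y":0.3,"z":0,"ax":0,"ay":0,"az":-1},{"claw":1,"x":0.6,"y":0.1,"z":0,"ax":0,"ay":0,"az":-1}]}}

```text
clock: 7.0
tcp_pos: [0.5422, 0.1589, 0.1331]
orientation: [-0.0, 0.938, 0.346, -0.001]
wrist_force: [-0.6, 0.9, -0.4]
finger_gap: -0.0
```

Request:
{"op": "servo_tool", "data": {"increments": [{"claw":1,"x":0,"y":0,"z":-0.4,"ax":0,"ay":0,"az":-0.6},{"claw":1,"x":0,"y":0,"z":-0.6,"ax":0,"ay":0,"az":0},{"claw":1,"x":0,"y":0,"z":-0.2,"ax":0,"ay":0,"az":0},{"claw":1,"x":0,"y":0,"z":0,"ax":0,"ay":0,"az":0}]}}

```text
clock: 7.4
tcp_pos: [0.5416, 0.1582, 0.1028]
orientation: [-0.0, 0.951, 0.309, -0.002]
wrist_force: [0.5, 0.5, 0.4]
finger_gap: 0.0
```

Request:
{"op": "servo_tool", "data": {"increments": [{"claw":1,"x":0,"y":0,"z":-0.5,"ax":0,"ay":0,"az":0},{"claw":1,"x":0,"y":0,"z":-0.34,"ax":0,"ay":0,"az":0},{"claw":1,"x":0,"y":0,"z":0,"ax":0,"ay":0,"az":0},{"claw":1,"x":0,"y":0,"z":0,"ax":0,"ay":0,"az":0}]}}

```text
clock: 7.8
tcp_pos: [0.5427, 0.1584, 0.0833]
orientation: [0.0, 0.951, 0.309, -0.0]
wrist_force: [1.0, 0.4, 0.4]
finger_gap: 0.0001
```

```bash
python3 pic.py 5
```

```text
7.8 [0.5427 0.1584 0.0833] [1.  0.4 0.4] [ 0.14  0.4  -0.25  0.92 -0.    2.66]
```

View pics/s5.png

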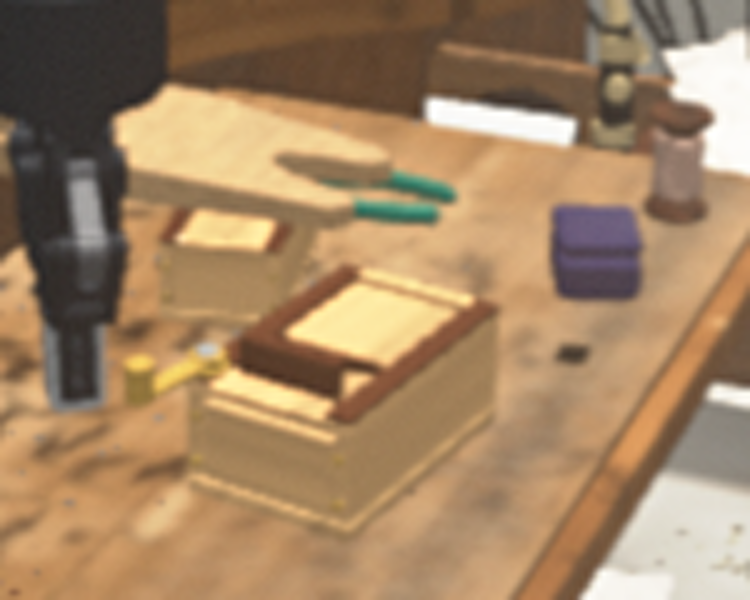

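View pics/t5.png

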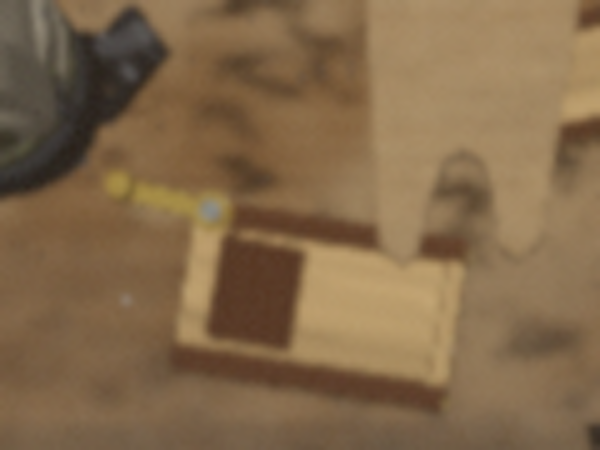

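Request:
{"op": "servo_tool", "data": {"increments": [{"claw":1,"x":-0.19,"y":-0.14,"z":0,"ax":0,"ay":0,"az":0},{"claw":1,"x":-0.19,"y":-0.14,"z":0,"ax":0,"ay":0,"az":0},{"claw":1,"x":-0.21,"y":0.03,"z":0,"ax":0,"ay":0,"az":0},{"claw":1,"x":-0.21,"y":0.03,"z":0,"ax":0,"ay":0,"az":0}]}}

```text
clock: 8.3
tcp_pos: [0.5227, 0.1531, 0.0839]
orientation: [-0.0, 0.951, 0.309, 0.0]
wrist_force: [-0.0, 0.8, 0.2]
finger_gap: -0.0
```

Request:
{"op": "servo_tool", "data": {"increments": [{"claw":1,"x":-0.16,"y":-0.02,"z":0,"ax":0,"ay":0,"az":0},{"claw":1,"x":-0.16,"y":-0.02,"z":0,"ax":0,"ay":0,"az":0}]}}

```text
clock: 8.5
tcp_pos: [0.5145, 0.1523, 0.0838]
orientation: [-0.0, 0.951, 0.309, 0.0]
wrist_force: [-0.4, 2.0, 0.7]
finger_gap: -0.0002
```

```bash
python3 pic.py 6
```

```text
8.5 [0.5145 0.1523 0.0838] [-0.4  2.   0.7] [ 0.14  0.35 -0.33  0.89  0.    2.65]
```

View pics/s6.png

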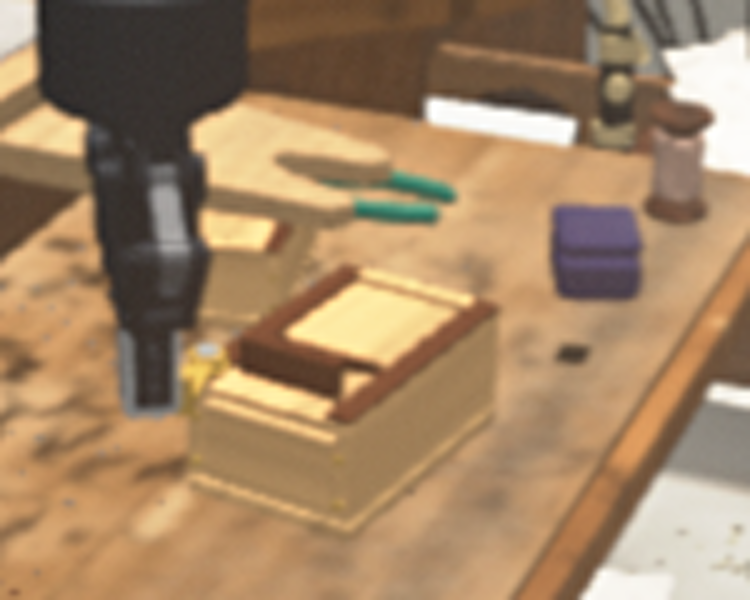

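Request:
{"op": "servo_tool", "data": {"increments": [{"claw":1,"x":-0.15,"y":-0.05,"z":0,"ax":0,"ay":0,"az":0},{"claw":1,"x":-0.15,"y":-0.05,"z":0,"ax":0,"ay":0,"az":0},{"claw":1,"x":-0.14,"y":-0.08,"z":0,"ax":0,"ay":0,"az":0},{"claw":1,"x":-0.14,"y":-0.08,"z":0,"ax":0,"ay":0,"az":0}]}}

```text
clock: 9.0
tcp_pos: [0.4996, 0.1461, 0.0834]
orientation: [-0.001, 0.951, 0.309, -0.0]
wrist_force: [-1.2, 4.1, 1.2]
finger_gap: -0.0003
```

Request:
{"op": "servo_tool", "data": {"increments": [{"claw":1,"x":-0.12,"y":-0.1,"z":0,"ax":0,"ay":0,"az":0},{"claw":1,"x":-0.12,"y":-0.11,"z":0,"ax":0,"ay":0,"az":0},{"claw":1,"x":-0.1,"y":-0.12,"z":0,"ax":0,"ay":0,"az":0},{"claw":1,"x":-0.1,"y":-0.13,"z":0,"ax":0,"ay":0,"az":0}]}}

```text
clock: 9.4
tcp_pos: [0.4882, 0.1337, 0.083]
orientation: [-0.0, 0.951, 0.309, -0.001]
wrist_force: [-3.8, 3.1, -1.4]
finger_gap: -0.0001
```

```bash
python3 pic.py 7
```

```text
9.4 [0.4882 0.1337 0.083 ] [-3.8  3.1 -1.4] [ 0.11  0.3  -0.4   0.87 -0.    2.62]
```

View pics/s7.png

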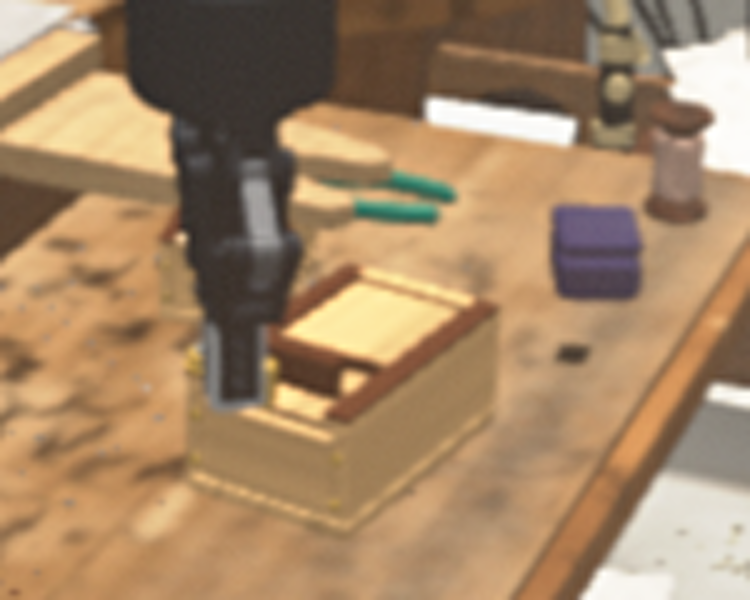

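Request:
{"op": "servo_tool", "data": {"increments": [{"claw":1,"x":0,"y":0,"z":0,"ax":0,"ay":0,"az":0}]}}

```text
clock: 9.6
tcp_pos: [0.4899, 0.1334, 0.0836]
orientation: [0.001, 0.951, 0.309, 0.0]
wrist_force: [0.4, 0.8, 0.0]
finger_gap: -0.0002
```

Request:
{"op": "servo_tool", "data": {"increments": [{"claw":1,"x":0,"y":0,"z":0,"ax":0,"ay":0,"az":0}]}}

```text
clock: 9.7
tcp_pos: [0.4906, 0.1334, 0.0839]
orientation: [0.001, 0.951, 0.309, 0.001]
wrist_force: [-0.8, -0.7, 0.4]
finger_gap: -0.0001
```

```bash
python3 - <<'E'
import cv2
a=cv2.imread("pics/s7.png")[280:480,150:400]
cv2.imwrite("pics/s7c.png",cv2.resize(a,None,fx=3,fy=3,interpolation=cv2.INTER_CUBIC))
a=cv2.imread("pics/t7.png");cv2.imwrite("pics/t7b.png",cv2.convertScaleAbs(a,alpha=1.4))
E
```

```text
(no output)
```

View pics/s7c.png

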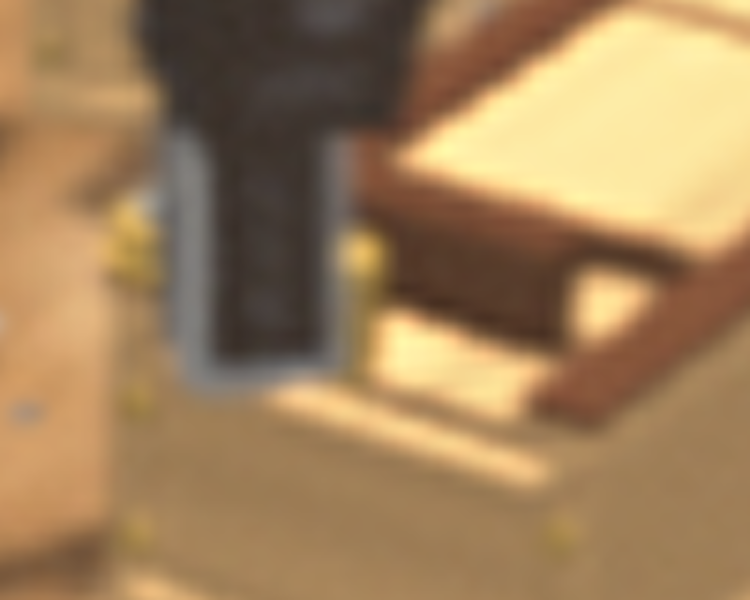

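View pics/t7b.png

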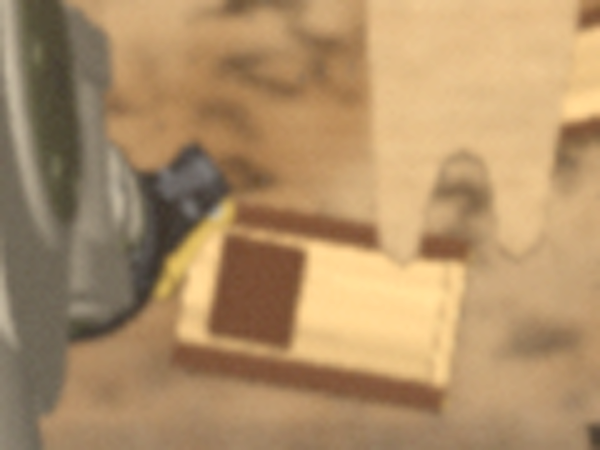

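Request:
{"op": "servo_tool", "data": {"increments": [{"claw":1,"x":-0.06,"y":-0.1,"z":0,"ax":0,"ay":0,"az":0},{"claw":1,"x":-0.05,"y":-0.1,"z":0,"ax":0,"ay":0,"az":0},{"claw":1,"x":-0.04,"y":-0.1,"z":0,"ax":0,"ay":0,"az":0}]}}

```text
clock: 10.0
tcp_pos: [0.4859, 0.1261, 0.0837]
orientation: [0.0, 0.951, 0.309, 0.0]
wrist_force: [-0.2, 1.1, 0.8]
finger_gap: 0.0004
```

Request:
{"op": "servo_tool", "data": {"increments": [{"claw":1,"x":-0.03,"y":-0.08,"z":0,"ax":0,"ay":0,"az":0},{"claw":1,"x":-0.02,"y":-0.08,"z":0,"ax":0,"ay":0,"az":0}]}}

```text
clock: 10.2
tcp_pos: [0.4843, 0.1222, 0.0836]
orientation: [0.0, 0.951, 0.309, -0.0]
wrist_force: [-0.1, 1.6, 0.3]
finger_gap: -0.0
```

Request:
{"op": "servo_tool", "data": {"increments": [{"claw":1,"x":-0.02,"y":-0.05,"z":0,"ax":0,"ay":0,"az":0}]}}

```text
clock: 10.3
tcp_pos: [0.4838, 0.121, 0.0836]
orientation: [0.0, 0.951, 0.309, -0.0]
wrist_force: [-0.8, 1.0, 0.1]
finger_gap: -0.0
```

Request:
{"op": "servo_tool", "data": {"increments": [{"claw":1,"x":-0.01,"y":-0.05,"z":0,"ax":0,"ay":0,"az":0}]}}

```text
clock: 10.4
tcp_pos: [0.4835, 0.1198, 0.0835]
orientation: [0.0, 0.951, 0.309, -0.0]
wrist_force: [-0.8, 0.1, 0.5]
finger_gap: 0.0001
```

Request:
{"op": "servo_tool", "data": {"increments": [{"claw":1,"x":0,"y":-0.05,"z":0,"ax":0,"ay":0,"az":0}]}}

```text
clock: 10.5
tcp_pos: [0.4836, 0.1186, 0.0835]
orientation: [-0.0, 0.951, 0.309, -0.0]
wrist_force: [-0.9, 0.8, 0.1]
finger_gap: 0.0001
```

```bash
python3 pic.py 8
```

```text
10.5 [0.4836 0.1186 0.0835] [-0.9  0.8  0.1] [ 0.08  0.28 -0.43  0.86  0.    2.59]
```

View pics/s8.png

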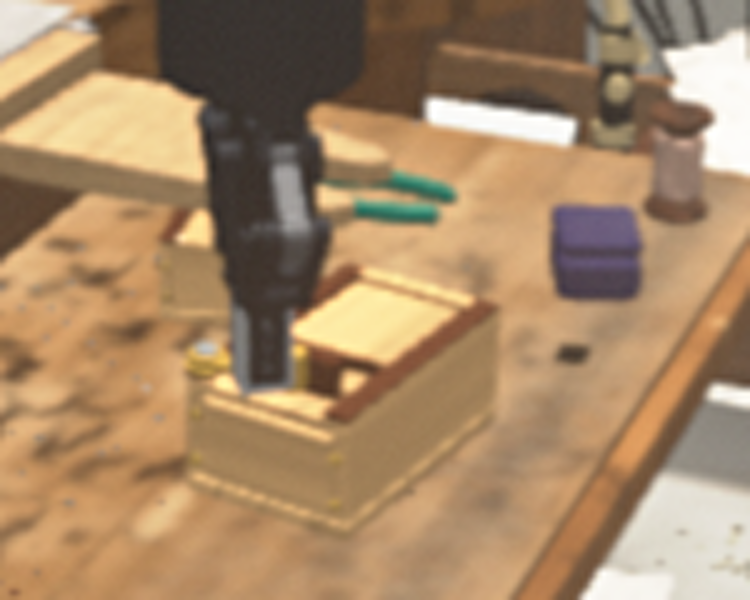

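Request:
{"op": "servo_tool", "data": {"increments": [{"claw":1,"x":0,"y":-0.05,"z":0,"ax":0,"ay":0,"az":0}]}}

```text
clock: 10.7
tcp_pos: [0.4836, 0.1181, 0.0835]
orientation: [-0.001, 0.951, 0.309, 0.0]
wrist_force: [-1.0, 5.5, 0.8]
finger_gap: 0.0001
```

Request:
{"op": "servo_tool", "data": {"increments": [{"claw":1,"x":0,"y":-0.05,"z":0,"ax":0,"ay":0,"az":0}]}}

```text
clock: 10.8
tcp_pos: [0.4836, 0.1175, 0.0836]
orientation: [-0.002, 0.951, 0.309, 0.0]
wrist_force: [-0.5, 6.7, 0.3]
finger_gap: -0.0001
```

Request:
{"op": "servo_tool", "data": {"increments": [{"claw":1,"x":0.05,"y":0.2,"z":0,"ax":0,"ay":0,"az":0},{"claw":1,"x":0.1,"y":0.6,"z":0,"ax":0,"ay":0,"az":0},{"claw":1,"x":0,"y":0.5,"z":0.5,"ax":0,"ay":0,"az":0},{"claw":1,"x":0,"y":0.5,"z":1,"ax":0,"ay":0,"az":0},{"claw":1,"x":0,"y":0,"z":1,"ax":0,"ay":0,"az":0}]}}

```text
clock: 11.3
tcp_pos: [0.4873, 0.1629, 0.1464]
orientation: [0.0, 0.951, 0.31, -0.0]
wrist_force: [1.4, -0.2, 0.3]
finger_gap: -0.0002
```

Request:
{"op": "servo_tool", "data": {"increments": [{"claw":1,"x":-1,"y":0,"z":1,"ax":0,"ay":0,"az":0},{"claw":1,"x":-1,"y":0,"z":1,"ax":0,"ay":0,"az":0},{"claw":1,"x":-1,"y":0,"z":0.5,"ax":0,"ay":0,"az":0},{"claw":1,"x":-0.5,"y":0.5,"z":0,"ax":0,"ay":0,"az":0},{"claw":1,"x":0,"y":0,"z":0,"ax":0,"ay":0,"az":0}]}}

```text
clock: 11.8
tcp_pos: [0.399, 0.1749, 0.2095]
orientation: [0.0, 0.951, 0.31, 0.001]
wrist_force: [0.4, -0.0, -0.9]
finger_gap: -0.0002
```

```bash
python3 pic.py 9; python3 - <<'E'
from h import *
p=[0.4751,0.0496,-1.7288]
for n,o in (("side",[220,180]),("top",[190,175])):
 for a in (0,.12,.3):
  print(n,a,"pintop",((proj(n,W(p,(-.053-.04*np.sin(a),.032-.04*np.cos(a),.0755)))[0]-o)*5).round())
E
```

```text
11.8 [0.399  0.1749 0.2095] [ 0.4 -0.  -0.9] [ 0.23  0.06 -0.36  1.15 -0.    2.74]
side 0 pintop [296. 348.]
side 0.12 pintop [289. 353.]
side 0.3 pintop [276. 359.]
top 0 pintop [185. 298.]
top 0.12 pintop [174. 295.]
top 0.3 pintop [158. 289.]
```

View pics/s9.png

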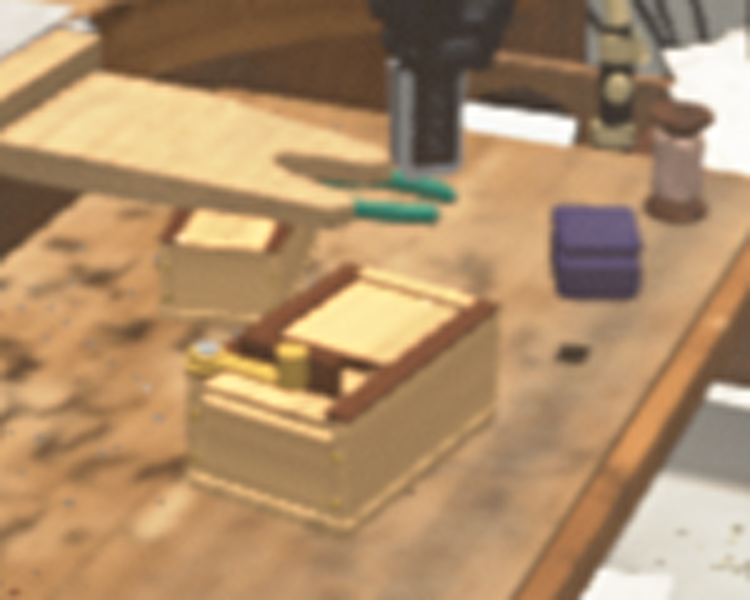

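View pics/t9.png

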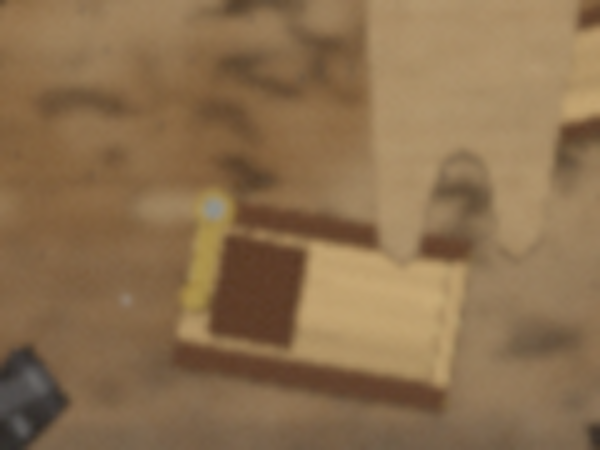

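```bash
python3 - <<'E'
from h import *
p=[0.4751,0.0496,-1.7288]
o=np.array([215,205])
im=env.read_camera("top")[205:265,215:295,::-1]
cv2.imwrite("pics/t10.png",cv2.resize(im,None,fx=9,fy=9,interpolation=cv2.INTER_CUBIC))
for nm,b in [("pivot",(-.053,.032,.0635)),("pin0",(-.053,-.008,.0755)),("pin.12",(-.0578,-.0077,.0755)),("th+",(-.046,.023,.0705)),("th-",(-.046,-.023,.0705)),("c+-",(.06,-.038,.057)),("c--",(-.06,-.038,.057)),("lid+",(-.06,.03,.0535)),("lid-",(-.06,-.03,.0535))]:
  print(nm,((proj("top",W(p,b))[0]-o+.5)*9).round(), ((proj("side",W(p,b))[0]-[220,180])*5).round())
im=env.read_camera("side")[240:290,250:325,::-1]
cv2.imwrite("pics/s10.png",cv2.resize(im,None,fx=10,fy=10,interpolation=cv2.INTER_CUBIC))
print(env.get_state()["clock"])
E
```

```text
pivot [145. 111.] [210. 350.]
pin0 [112. 270.] [296. 348.]
pin.12 [ 92. 266.] [289. 353.]
th+ [165. 149.] [239. 333.]
th- [133. 338.] [339. 362.]
c+- [564. 471.] [503. 301.]
c-- [ 72. 395.] [353. 418.]
lid+ [120. 119.] [205. 381.]
lid- [ 79. 363.] [335. 421.]
12.0
```

View pics/t10.png

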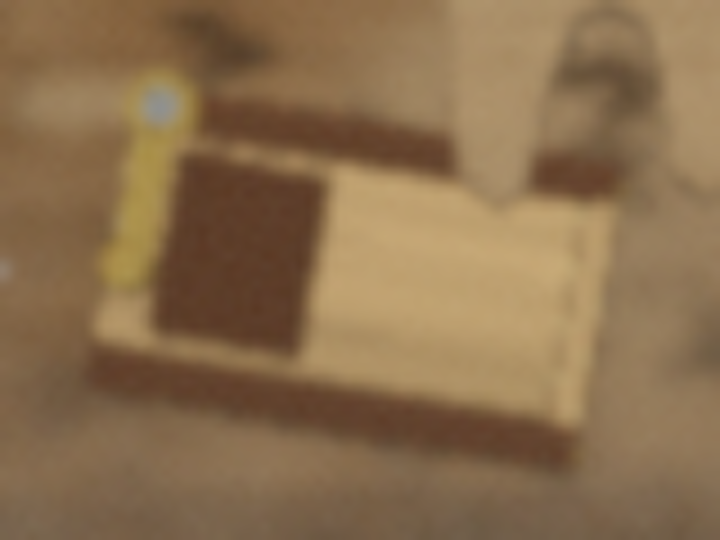

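View pics/s10.png

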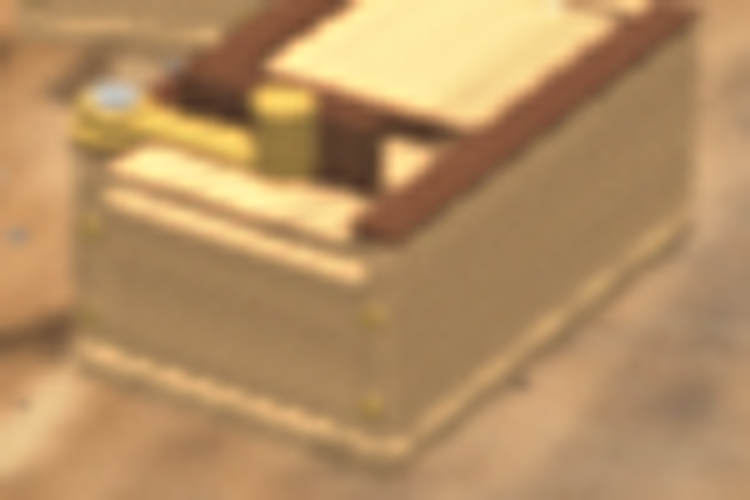

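```bash
python3 - <<'E'
from h import *
s=env.get_state();print(s["wrist_force"].round(1),abs(s["qvel"]).max().round(3))
print(env.hand_in())
E
```

```text
[ 0.6 -0.7  0.1] 0.008
the job is handed in; nothing more can be done
None
```

I pushed the lid fully home with the closed fingertips on the thumb rest. Then I swung the latch round by its pin to its stop, drew the hand back clear of the box, and handed the job in at about 12 s of the 45 s allowed.

- **Lid:** The force rose to about 7 N at the stop. With the latch still swung clear, the thumb rest's corners in the side picture matched a lid position of about 0 to 3 mm. In both final views the lid's front edge looked flush with the box.
- **Latch:** The force rose to about 6.7 N at the stop. The final pictures put the latch within about 0.03 rad of straight across, though they disagree with my original box fit by up to about 1.7° in the box's turn. That is inside the 0.12 rad limit.
- **Box and bystanders:** The stop pushes at the lid and the latch (about 7 N each) were briefly over the 5 N at which the box may slide. Pictures before and after differed by only a millimetre or two. The ring box, reel and pliers looked unmoved. The tweezers lay outside my later crops, so I did not check them again; the hand went no nearer to them than its latch push.
- **Hand:** It was still and clear, with wrist force near zero (under 1 N).

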